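Sort a tested battery module by its peak reading, then zero the gauge

TASK

Read the peak pointer on the round gauge: if it stopped short of the black limit block on the rim, take the module out of the weld tester's sloping nest and stand it upright in the steel quarantine tray; if it went past the block, stand it upright in the free bay of the carrier, in line with the others (a pointer level with the block itself may go either way). Set the module down, do not drop it, and leave the pointer as it is until the module is put away; then turn the pointer back against its zero stop. Leave everything else where it stands.

Things in the scene. Friction and masses are not known exactly. Their poses are not given: they have to be found in the camera images.
- module: the tested battery module, the only one in the tester: block of six round cells standing between black end frames, with flat strips on top; 60 (own x) x 42 (own y) x 72 mm (own z), 0.3 kg; origin at the centre of its underside, z out of its top. At the start it lies in the nest, its z leaning 30 deg from vertical towards the robot side (the tester's -x) and its x pointing up the slope.
- tester: weld tester, fixed; origin under its base (x -80..110, y +-58, 12 mm high), x to its back. Nest surface sloping 30 deg, centred at (-10, 0, 50) mm, with a 13 mm lip at the low (-x) end and 8 mm high guides 2 mm off the module's sides. Above: crosshead x 25..105, y +-56, z 215..265 on posts at x 90, y +-45 (to z 300); spindle, radius 14, at x 60, down to z 155.
- gauge: round gauge lying face up, fixed, radius 64 mm, face at z 45 mm; origin under its centre. The scale starts at 2.356 rad anticlockwise from its own x axis, by a small steel pin (zero stop), and runs clockwise; the black limit block on the rim (11 mm wide, 12 mm radially, 7 mm high) spans 1.45 to 1.65 rad of the scale.
- pointer (a joint): angle of the peak pointer from its zero stop, rad, growing clockwise seen from above; 0 = against the stop. At angle q the pointer points 2.356 - q rad anticlockwise from the gauge's x axis. It turns stiffly with the wing knob and stays where it is left.
- knob_grip (a point): point on the gauge's axis to grip the wing knob, 76 mm above the table: a bar 40 mm long (along the pointer), 13 mm thick, its underside (on a hub of radius 13 mm) 57 mm and its top 85 mm above the table.
- pointer_tip (a point): tip of the flat pointer (6 mm wide), 47 mm from the gauge's axis, 4 mm above the face.
- carrier: grey plastic carrier, fixed, 232 (x) x 68 (y) mm, floor 6 mm thick, origin under its centre; three bays in a row along x, 74 mm apart, each about 71 x 58 mm inside, side walls 10 mm and dividers 14 mm high above the floor. Modules stand in it with their long side along the row.
- pad: cardboard pad 56 (x) x 38 (y) x 3 mm lying in the middle of the carrier's one free bay, fixed; origin at the centre of its underside, which is 6 mm above the table; x along the row.
- tray: steel quarantine tray, fixed, outside 190 (x) x 120 (y) x 28 mm, walls and floor 5 mm; origin under its centre. Its -x half holds an earlier reject, its +x half is free.
- reject: an earlier rejected module standing in the tray, leave it: block of six round cells standing between black end frames, with flat strips on top; 60 (own x) x 42 (own y) x 72 mm (own z), 0.3 kg; origin at the centre of its underside, z out of its top.
- stock_a: a module standing in a bay of the carrier, leave it: block of six round cells standing between black end frames, with flat strips on top; 60 (own x) x 42 (own y) x 72 mm (own z), 0.3 kg; origin at the centre of its underside, z out of its top.
- stock_b: another module standing in a bay of the carrier, leave it: block of six round cells standing between black end frames, with flat strips on top; 60 (own x) x 42 (own y) x 72 mm (own z), 0.3 kg; origin at the centre of its underside, z out of its top.
- bottle: white bottle, radius 28, height 150 mm, leave it; origin under its centre.
- cup: grey open cup, radius 30, height 70 mm, leave it; origin under its centre.
- driver: screwdriver lying along its own x, 160 mm long, leave it.
- roll: flat steel ring of strip, radius 34, height 14 mm, leave it; origin under its centre.
- frame: spare black end frame lying flat, 62 x 44 x 8 mm, leave it; origin under its centre.
Things that resemble listed ones, but are neither listed nor needed, are in the scene too. What is shaped like the module but green or red is not meant. Several things have the shape of the tray; the one meant has the colours described above.

How it is judged:
By the outcome, as a careful person would: the job done as asked, in the order asked, and still so for the second after the job is handed in, with the robot touching nothing.
It also fails if it takes over 70 s, if anything falls off the work surface, if the arm or the gripper's body presses on something with over 40 N, if the wrist force passes 120 N, or if a joint passes its speed limit or range.

ROBOT

A 6-joint arm with a two-finger parallel gripper is mounted at the origin on the work surface. World frame = base frame: x ahead of the robot, y to its left, z up, the work surface at z = 0. Lengths are in m, angles in rad, forces in N, time in s.
With the tool pointing down it reaches from about 0.375 to 0.925 m from the base axis. Payload 5.7 kg.
Tool frame: the origin (TCP) lies midway between the tips of the shut fingers; the grasp point (between the pads) lies 19 mm behind it; z points along the fingers, y is the line along which they close (so a half turn about z gives the same grasp; the last joint's range is limited). The gripper opens to 88 mm and grips with 3 to 60 N. Pads are 20 mm wide; open, the fingers measure 115 mm over their backs; the gripper's body (75 mm by 178 mm) begins 61 mm behind the grasp point.
Start: joints at [1.17, 0.359, 1.51, -0, 1.272, -0.115], TCP at [0.169, 0.576, 0.223] pointing down, gripper open.
Joint ranges: [-2.97, 2.97], [-1.01, 2.36], [0.21, 2.38], [-0.96, 4.11], [0.2, 2.71], [-2.98, 2.98]. Speed limits (rad/s): [2.39, 2.39, 3.14, 3.14, 3.14, 3.14].

INTERFACE

Orientations are given as a unit quaternion [x, y, z, w].
In Python, from bench import move_ptp, servo_line, goto_joints, move_gripper, sleep, inverse_kinematics, capture, PlanningError, close_job, spot_in, silhouettes, current_clock, current_joint_pos, current_qvel, current_joint_torque, current_position, current_orientation, current_force, current_torque, current_finger_gap, current_grip_force gives the robot as it stands. Calls block until the motion is done:
- move_ptp(position, orientation): joint-space move of the TCP to a pose.
- servo_line(position, orientation=None, rate=0.15, contact_N=None): straight line of the TCP; orientation=None keeps the orientation; rate is the mean speed in m/s. With contact_N (N) it stops when the force on the tool has changed by that much, and returns True; else False.
- goto_joints(angles): joint-space move.
- move_gripper(opening): finger opening in m; the grip force is fixed at half the most; returns when the fingers have stopped.
- sleep(seconds).
- inverse_kinematics(position, orientation): joint angles nearest the present ones, or None.
- capture(name): name is "scene" or "top"; returns a dict with "image" (420x560x3 uint8, blue, green, red), "range_z" (420x560 float32, m along the optical axis (not along the pixel's ray), 0 where there is no reading), "intrinsics" (3x3 intrinsics, pixels), "k1" (the pictures are not rectified: a ray, as slopes to the right and down, at radius r is drawn at 1 + k1 r^2 times it, then the intrinsics apply), "R" (3x3) and "t" (3): a world point X has camera coordinates R X + t. Camera axes: x right, y down, z forward; pixel columns grow to the right and rows downward; lengths in m; the calibration is good to about 2 mm. A picture is of the moment at which its call begins.
A pose or a line that the arm cannot do raises PlanningError and nothing moves.
- close_job(): hands the job in; it is judged then, once.
Trained networks look in the newest picture that a camera, given by its name, has taken for a name from the list of things; names that differ only in an ending like _2 or _b are one class to them, and where a whole thing is asked for, a point or a joint stands for the part that bears it (a point fixed in the world has none). Each returns a list of dicts, best first, with "conf" (0 to 1); they miss things now and then, are a little off and sometimes report something else, mostly with a low value. They report only what shows in the picture. A call takes as long as a camera call. They do not tell look-alikes from the thing itself.
- spot_in(camera, query): "xy" ([column, row] in pixels, amid what is visible of it).
- silhouettes(camera, query): "region" (420x560 bool, what is visible of it) and "xy" ([column, row] in pixels, amid what is visible of it).
Readings, each from a call of its own:
- current_clock(): time.
- current_joint_pos(): joint angles.
- current_qvel(): joint speeds.
- current_joint_torque(): joint torques, N m.
- current_position(): TCP position.
- current_orientation(): TCP orientation.
- current_force(): force on the tool from outside, world axes, zero at the start.
- current_torque(): the same for the moment, N m.
- current_finger_gap(): finger opening in m.
- current_grip_force(): force on a finger pad.
Only numpy, scipy, OpenCV 4.12 (cv2) and the standard library are available. Lean on these libraries where they do the work, as an engineer would, in place of code of your own. Each camera call takes 0.05 s, during which the arm holds its last target. There are 200 camera calls.

## Working session

There is one attempt and no reset: what is moved stays moved. The work goes in short steps, each a Python script; the robot and the scene stay as the last script left them, time stands still between calls to the robot, and variables do not carry over. Pictures are saved under pics/ and viewed, at most 10 in all, crops included, and the job is handed in when it is done.

```bash
ls; mkdir -p pics
cat > h.py <<'E'
import numpy as np, cv2
from bench import *
def pts(c, step=1):
    K=c["intrinsics"];z=c["range_z"];h,w=z.shape
    u,v=np.meshgrid(np.arange(w),np.arange(h))
    p=cv2.undistortPoints(np.stack([u,v],-1).reshape(-1,1,2).astype(np.float64),K,np.array([c["k1"],0,0,0,0.])).reshape(h,w,2)
    X=np.dstack([p[...,0]*z,p[...,1]*z,z])
    W=(X-c["t"])@c["R"]   # R^T (X-t)
    W[z<=0]=np.nan
    return W
def proj(c,P):
    P=np.atleast_2d(P).astype(float)
    r,_=cv2.Rodrigues(c["R"]); return cv2.projectPoints(P,r,c["t"].astype(float),c["intrinsics"],np.array([c["k1"],0,0,0,0.]))[0].reshape(-1,2)
def ray(c,uv):
    p=cv2.undistortPoints(np.array(uv,float).reshape(-1,1,2),c["intrinsics"],np.array([c["k1"],0,0,0,0.])).reshape(2)
    o=-c["R"].T@c["t"]; d=c["R"].T@np.array([*p,1.]); return o,d
def atz(c,uv,z):
    o,d=ray(c,uv); return o+d*(z-o[2])/d[2]
E
python3 - <<'E'
from h import *
import pickle
for n in ["scene","top"]:
    c=capture(n); pickle.dump(c,open(n+".pkl","wb")); cv2.imwrite(f"pics/{n}1.png",c["image"])
    W=pts(c); print(n,"cam at",np.round(-c["R"].T@c["t"],3),"axis",np.round(c["R"][2],2),np.isfinite(W[...,0]).mean())
    for q in ["module","tester","gauge","pointer","knob_grip","pointer_tip","carrier","pad","tray","bottle","cup","driver","roll","frame"]:
        for d in silhouettes(n,q):
            if d["conf"]<.15: continue
            x=np.array(d["xy"]).round().astype(int); m=d["region"]
            print(q,round(d["conf"],2),x,np.round(np.nanmedian(W[m],0),3),np.round(np.nanpercentile(W[m][:,2],95),3),m.sum())
print(current_clock())
E
```

```text
pics
scene cam at [0.969 0.617 0.728] axis [-0.41 -0.63 -0.66] 0.995922619047619
module 0.84 [160 165] [ 0.722 -0.37   0.036] 0.043 575
module 0.63 [175 260] [ 0.824 -0.009  0.037] 0.043 923
module 0.62 [262 180] [ 0.567 -0.091  0.091] 0.122 724
tester 0.68 [232 187] [ 0.661 -0.068  0.142] 0.287 5079
tester 0.26 [238 166] [ 0.542 -0.269  0.012] 0.03 799
gauge 0.67 [288 264] [0.62  0.126 0.044] 0.067 2544
pointer 0.65 [285 248] [0.615 0.12  0.061] 0.085 251
pointer 0.55 [301 176] [ 0.39  -0.141  0.012] 0.015 346
pointer 0.16 [232 187] [ 0.66  -0.068  0.125] 0.287 5351
knob_grip 0.76 [287 250] [0.615 0.119 0.069] 0.085 200
knob_grip 0.68 [364 330] [0.574 0.345 0.011] 0.02 1356
knob_grip 0.57 [259 183] [ 0.568 -0.09   0.093] 0.122 663
pointer_tip 0.71 [289 252] [0.615 0.119 0.066] 0.086 233
pointer_tip 0.31 [299 176] [ 0.393 -0.141  0.012] 0.016 301
carrier 0.82 [364 329] [0.574 0.342 0.011] 0.02 1420
pad 0.75 [344 339] [0.61  0.326 0.009] 0.011 533
tray 0.98 [239 165] [ 0.533 -0.27   0.013] 0.028 645
tray 0.86 [295 128] [ 0.265 -0.377  0.008] 0.028 1569
bottle 0.94 [270 316] [0.736 0.2
[... 925 characters left out ...]
152 0.007] 0.012 332
knob_grip 0.47 [237 187] [0.609 0.108 0.08 ] 0.087 120
carrier 0.7 [167 203] [0.565 0.323 0.008] 0.021 877
pad 0.67 [169 193] [0.609 0.325 0.008] 0.012 230
pad 0.3 [152 243] [0.461 0.346 0.075] 0.08 461
tray 0.67 [400 303] [ 0.263 -0.376  0.005] 0.027 2703
tray 0.58 [384 213] [ 0.538 -0.327  0.005] 0.027 2150
bottle 0.97 [198 148] [0.716 0.226 0.098] 0.15 476
bottle 0.7 [233 186] [0.61  0.111 0.08 ] 0.087 121
cup 0.91 [360 144] [ 0.747 -0.258  0.02 ] 0.069 480
driver 0.5 [276 258] [ 0.409 -0.003  0.021] 0.027 277
roll 0.61 [322 264] [ 0.388 -0.147  0.013] 0.017 353
roll 0.26 [361 148] [ 0.745 -0.258  0.026] 0.069 418
frame 0.78 [224 270] [0.374 0.151 0.007] 0.012 314
1.5
```

Run:
```python
from h import *
import pickle
a=pickle.load(open("scene.pkl","rb"))["image"];b=pickle.load(open("top.pkl","rb"))["image"]
cv2.imwrite("pics/s2.png",cv2.resize(a[100:400,120:520],None,fx=2,fy=2,interpolation=cv2.INTER_CUBIC))
cv2.imwrite("pics/t2.png",cv2.resize(b[90:360,110:470],None,fx=2.2,fy=2.2,interpolation=cv2.INTER_CUBIC))
```

```text
(no output)
```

View pics/s2.png

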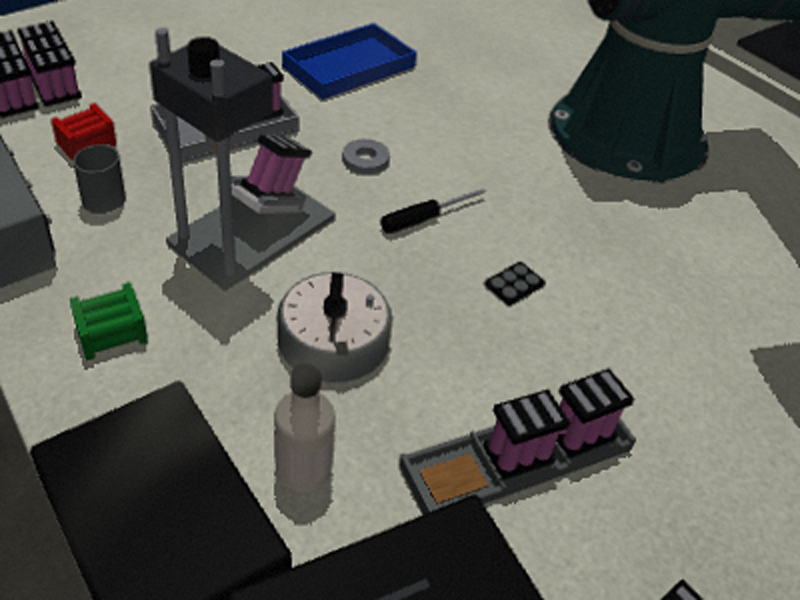

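View pics/t2.png

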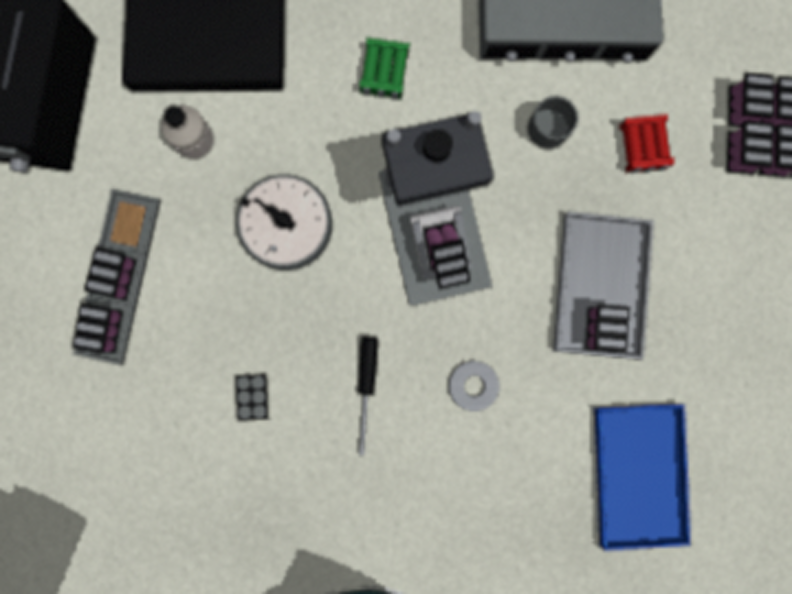

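Tray look-alikes in the top image are the blue one at (400,303) and the grey steel one at (384,213), which has a reject in its -x half. The steel one fits. The carrier is at (167,203), with its pad bay free at (169,193). The module is at (313,204) in the tester. The green one at (283,120) and the red one at (405,155) are not meant. Next I'll rectify the gauge and fit the poses.

```bash
cat > fit.py <<'E'
from h import *
import pickle
S=pickle.load(open("scene.pkl","rb"));T=pickle.load(open("top.pkl","rb"))
from scipy.optimize import least_squares
def near(W,cx,cy,r,z0,z1):
    m=(np.hypot(W[...,0]-cx,W[...,1]-cy)<r)&(W[...,2]>z0)&(W[...,2]<z1); return W[m]
def rect(P):
    (c,s,a)=cv2.minAreaRect((P[:,:2]*1000).astype(np.float32)); return np.round(c,1),np.round(s,1),round(a,1),len(P),np.round(np.median(P[:,2])*1000,1)
E
python3 - <<'E'
from fit import *
G=[]
for n,c in (("S",S),("T",T)):
    W=pts(c)
    F=near(W,.608,.11,.085,.041,.049)
    h=cv2.convexHull((F[:,:2]*1000).astype(np.float32))[:,0]
    f=least_squares(lambda p:np.hypot(h[:,0]-p[0],h[:,1]-p[1])-p[2],[608,110,60],loss="soft_l1",f_scale=1).x
    print(n,"gauge",np.round(f,1),"z",np.median(F[:,2]).round(4),"knobtop",np.round(np.nanmedian(near(W,.608,.11,.05,.078,.095),0),4))
    G.append(f)
    print("crosshead",rect(near(W,.66,-.07,.13,.25,.275)))
    print("base",rect(near(W,.62,-.09,.15,.008,.017)))
    print("tray rim",rect(near(W,.54,-.32,.14,.023,.033)))
    print("tray floor",rect(near(W,.56,-.32,.08,.002,.009)))
    print("reject top",rect(near(W,.50,-.33,.08,.071,.083)))
    print("stocktop1",rect(near(W,.537,.345,.037,.07,.09)), rect(near(W,.463,.355,.037,.07,.09)))
    print("carrier",rect(near(W,.56,.335,.15,.012,.024)))
    print("pad",rect(near(W,.61,.325,.04,.007,.0115)))
# rectified gauge
out=[]
for c,f in((S,G[0]),(T,G[1])):
    s=2.5;n=350;yy,xx=np.mgrid[0:n,0:n]
    X=f[0]/1000+(n/2-yy)/s/1000; Y=f[1]/1000+(n/2-xx)/s/1000
    uv=proj(c,np.stack([X,Y,np.full_like(X,.049)],-1).reshape(-1,3)).astype(np.float32).reshape(n,n,2)
    out.append(cv2.remap(c["image"],uv[...,0],uv[...,1],cv2.INTER_CUBIC))
cv2.imwrite("pics/gauge.png",np.hstack(out))
E
```

```text
S gauge [608.6 110.1  61.2] z 0.0447 knobtop [0.6107 0.1116 0.084 ]
crosshead (array([650.6, -81.9]), array([ 81.2, 114.9]), 14.1, 1094, np.float64(264.4))
base (array([602.4, -93.5]), array([191.3, 117.4]), 12.5, 1423, np.float64(11.4))
tray rim (array([ 522.9, -321.9]), array([126.4, 192.4]), 83.5, 171, np.float64(26.5))
tray floor (array([ 573. , -301.3]), array([112.8, 155.3]), 51.0, 203, np.float64(4.7))
reject top (array([ 443.7, -315.9]), array([19.1, 45.3]), 1.5, 55, np.float64(75.4))
stocktop1 (array([537.1, 339. ]), array([43.2, 60. ]), 76.6, 612, np.float64(76.4)) (array([464.4, 355.7]), array([43.9, 62.1]), 81.5, 569, np.float64(76.7))
carrier (array([537.5, 338.8]), array([ 70.3, 233. ]), 78.3, 1043, np.float64(16.1))
pad (array([607.2, 325.9]), array([64.5, 69.1]), 75.3, 576, np.float64(8.8))
T gauge [607.  106.8  60.7] z 0.0445 knobtop [0.6071 0.1064 0.0831]
crosshead (array([648. , -85.4]), array([ 81., 112.]), 12.8, 1210, np.float64(263.3))
base (array([581.9, -65.7]), array([233.9, 172.3]), 76.2, 845, np.float64(11.2))
tray rim (array([ 520.8, -324.9]), array([120.9, 188.9]), 83.9, 329, np.float64(26.4))
tray floor (array([ 561.9, -316.4]), array([148.4, 152.8]), 8.7, 990, np.float64(4.5))
reject top (array([ 463. , -320.1]), array([44.2, 60.6]), 83.8, 287, np.float64(74.8))
stocktop1 (array([537.2, 337.4]), array([42.1, 59.8]), 78.1, 284, np.float64(76.3)) (array([463.9, 352.4]), array([45.7, 60.9]), 80.2, 326, np.float64(76.0))
carrier (array([551.5, 371.7]), array([147. , 249.4]), 78.6, 422, np.float64(16.4))
pad (array([606.3, 319.2]), array([65. , 76.7]), 68.5, 177, np.float64(8.6))
```

View pics/gauge.png

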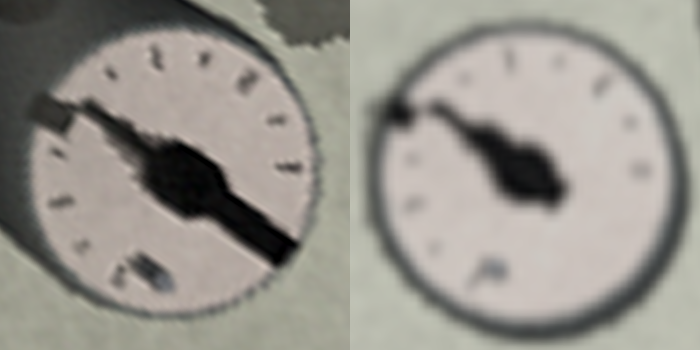

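Run:
```python
from fit import *
G={"S":(608.6,110.1),"T":(607.0,106.8)}
for n,c,o in (("S",S,(.5878,-.097)),("T",T,(.5848,-.1004))):
    W=pts(c); im=c["image"].astype(int)
    g=np.array(G[n])/1000
    # face-plane sampling of darkness, polar about gauge axis
    for z,r0,r1,name in((.049,.036,.046,"pointer"),(.052,.055,.061,"block"),(.0485,.030,.036,"pointer inner")):
        th=np.radians(np.arange(0,360,.5)); r=np.arange(r0,r1,.0005)
        P=np.stack([g[0]+np.outer(r,np.cos(th)),g[1]+np.outer(r,np.sin(th)),np.full((len(r),len(th)),z)],-1)
        uv=proj(c,P.reshape(-1,3)).astype(np.float32).reshape(len(r),len(th),2)
        v=cv2.remap(c["image"],uv[...,0],uv[...,1],cv2.INTER_LINEAR).astype(float).mean(2).mean(0)
        m=(th>np.radians(30))&(th<np.radians(90)); w=np.clip(120-v[m],0,None); 
        d=np.degrees(th[m])[w>w.max()*.5]
        print(n,name,"mean",round((w*np.degrees(th[m])).sum()/w.sum(),1),"dark range",d.min(),d.max(), v[m].min().round())
    K=near(W,g[0],g[1],.03,.079,.092); print("knob",rect(K))
    B=near(W,g[0],g[1],.068,.0495,.056); B=B[np.hypot(*(B[:,:2]-g).T)>.051]; a=np.degrees(np.arctan2(B[:,1]-g[1],B[:,0]-g[0])); print("block cloud deg",np.percentile(a,[0,10,50,90,100]).round(1),len(a))
    # module in nest frame
    y=np.radians(13.3); Rz=np.array([[np.cos(y),-np.sin(y),0],[np.sin(y),np.cos(y),0],[0,0,1]])
    L=(W-np.array([*o,0]))@Rz*1000
    q=np.radians(30); ex=np.array([np.cos(q),0,np.sin(q)]);ez=np.array([-np.sin(q),0,np.cos(q)])
    D=L-np.array([-10,0,50]); N=np.stack([D@ex,D[...,1],D@ez],-1)
    m=(abs(N[...,0])<50)&(abs(N[...,1])<40)&(N[...,2]>66)&(N[...,2]<80)
    p=N[m]; print("module top n",m.sum(),"x",np.percentile(p[:,0],[1,99]).round(1),"y",np.percentile(p[:,1],[1,99]).round(1),"z",np.median(p[:,2]).round(1),"rect",cv2.minAreaRect(p[:,:2].astype(np.float32)))
    hsv=cv2.cvtColor(c["image"],cv2.COLOR_BGR2HSV); m=(hsv[...,0]>5)&(hsv[...,0]<22)&(hsv[...,1]>90)&(np.hypot(W[...,0]-.608,W[...,1]-.322)<.05)
    print("pad",rect(W[m]))
q=np.array([1.17,.359,1.51,0,1.272,-.115])
print(current_position(),current_orientation())
```

```text
S pointer mean 51.8 dark range 48.5 55.5 41.0
S block mean 63.1 dark range 57.5 68.5 49.0
S pointer inner mean 51.5 dark range 47.0 56.0 33.0
knob (array([608.9, 110. ]), array([40.3, 12.7]), 51.2, 88, np.float64(84.0))
block cloud deg [58.3 59.5 65.7 68.7 70. ] 18
module top n 143 x [-29.8  29.6] y [-19.2  22.3] z 70.9 rect ((-0.03690528869628906, 0.96978759765625), (60.082637786865234, 43.876869201660156), 1.9208967685699463)
pad (array([609.5, 325.3]), array([40.2, 56.1]), 77.8, 501, np.float64(8.8))
T pointer mean 52.3 dark range 50.0 54.5 88.0
T block mean 64.3 dark range 59.00000000000001 69.5 37.0
T pointer inner mean 52.4 dark range 49.0 56.0 78.0
knob (array([608.3, 106.7]), array([38.7, 12.3]), 51.0, 63, np.float64(83.2))
block cloud deg [-99.9 -53.6  65.1  80.7 136.1] 14
module top n 268 x [-28.5  30.2] y [-19.9  21.3] z 69.2 rect ((1.225515365600586, 0.49399566650390625), (41.70402908325195, 61.27101516723633), 89.87066650390625)
pad (array([608.4, 323.7]), array([36.6, 54.1]), 78.2, 208, np.float64(7.8))
[0.16913822 0.57561576 0.22261866] [ 1.42413845e-01  9.89807200e-01 -5.99458951e-05 -1.19942861e-05]
```

Both views agree. The block centre sits at 64° (58–69.5°) and the pointer at 51.8°, which is about 12° further clockwise, so q ≈ 1.76 rad. The pin at about 155° is consistent with this. The pointer went past the block, so the module goes to the carrier's free bay, whose pad is at about (0.609, 0.3245) with yaw -12°.

```bash
cat >> h.py <<'E'
from scipy.spatial.transform import Rotation as Rt
def quat(zdir,ydir):
    z=np.array(zdir,float);z/=np.linalg.norm(z);y=np.array(ydir,float);y-=z*(y@z);y/=np.linalg.norm(y)
    return Rt.from_matrix(np.stack([np.cross(y,z),y,z],1)).as_quat()
YT=np.radians(13.2);OT=np.array([.5862,-.0986,0])
RT=Rt.from_euler("z",YT).as_matrix()
NX=RT@[np.cos(np.pi/6),0,.5];NZ=RT@[-.5,0,np.cos(np.pi/6)];NY=RT@[0,1.,0]
NO=OT+RT@[-.010,0,.050]
def nest(x,y,z): return NO+NX*x+NY*y+NZ*z
E
python3 - <<'E'
from h import *
GR=.047
for s in(1,-1):
    qg=quat(-NZ,s*NY); 
    print(s,[np.round(inverse_kinematics(nest(.0005,.0007,GR-.019+d),qg),2) if inverse_kinematics(nest(.0005,.0007,GR-.019+d),qg) is not None else None for d in(0,.1)])
    a=np.radians(-12.0); qp=quat([0,0,-1],[-s*np.sin(a),s*np.cos(a),0])
    for h in(.0,.1): print("place",inverse_kinematics([.609,.3245,.009+GR-.019+h],qp))
    for ang in(51.5,102,155):
      b=np.radians(ang+90); print("knob",inverse_kinematics([.608,.1085,.058],quat([0,0,-1],[s*np.cos(b),s*np.sin(b),0])))
E
```

```text
1 [None, None]
place [ 3.89560525e-01  6.71393454e-01  1.46342678e+00 -4.44089210e-16
  1.00677242e+00 -9.71796292e-01]
place [ 3.89560525e-01  5.62118291e-01  1.38922526e+00 -4.44089210e-16
  1.19024911e+00 -9.71796292e-01]
knob [ 6.48023602e-02  5.63773607e-01  1.62852200e+00 -4.44089210e-16
  9.49297052e-01 -2.40483853e+00]
knob None
knob [ 6.48023602e-02  5.63773607e-01  1.62852200e+00 -4.44089210e-16
  9.49297052e-01  2.07193100e+00]
-1 [array([-0.54,  0.41,  2.13,  1.06,  0.41, -0.15]), array([-0.64,  0.19,  2.12,  0.74,  0.6 ,  0.13])]
place [ 3.89560525e-01  6.71393454e-01  1.46342678e+00 -4.44089210e-16
  1.00677242e+00  2.16979636e+00]
place [ 3.89560525e-01  5.62118291e-01  1.38922526e+00 -4.44089210e-16
  1.19024911e+00  2.16979636e+00]
knob [ 6.48023602e-02  5.63773607e-01  1.62852200e+00 -4.44089210e-16
  9.49297052e-01  7.36754122e-01]
knob [ 6.48023602e-02  5.63773607e-01  1.62852200e+00 -4.44089210e-16
  9.49297052e-01 -1.44637150e-01]
knob [ 6.48023602e-02  5.63773607e-01  1.62852200e+00 -4.44089210e-16
  9.49297052e-01 -1.06966165e+00]
```

Run:
```python
from h import *
GR=.047; qg=quat(-NZ,-NY)
move_gripper(.088)
move_ptp([.45,-.10,.30],quat([0,0,-1],-NY))
move_ptp(nest(.0005,.0007,GR-.019+.1),qg)
f0=current_force()
print(servo_line(nest(.0005,.0007,GR-.019),qg,rate=.06,contact_N=8), current_position()-nest(.0005,.0007,GR-.019), current_clock())
c=capture("top");s=capture("scene")
cv2.imwrite("pics/pre.png",np.hstack([cv2.resize(c["image"][130:270,250:400],None,fx=2.6,fy=2.6),cv2.resize(s["image"][110:250,180:330],None,fx=2.6,fy=2.6)]))
```

```text
False [ 2.56505240e-05 -1.19528928e-04  2.80781974e-04] 6.95
```

View pics/pre.png

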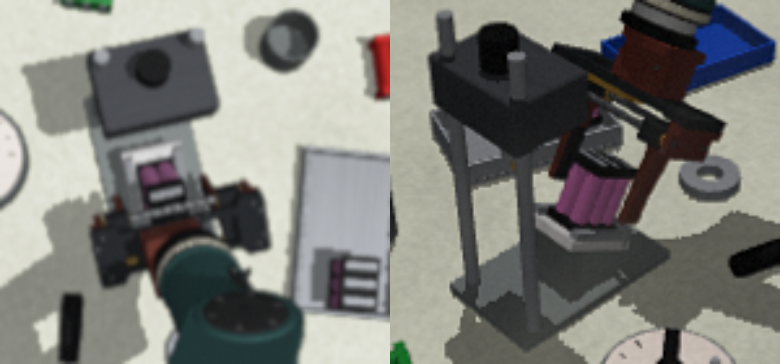

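The two fingers straddle the module in the nest: top view at about (160,185), scene view at about (595,195). Closing and lifting.

Run:
```python
from h import *
GR=.047; qg=quat(-NZ,-NY)
f0=current_force()
move_gripper(.030); print("gap",current_finger_gap(),current_grip_force(),current_force()-f0)
servo_line(nest(.0005,.0007,GR-.019+.02),qg,rate=.04)
servo_line(nest(.0005,.0007,GR-.019+.11),qg,rate=.10)
print("gap",current_finger_gap(),current_grip_force(),current_force()-f0)
a=np.radians(-12.0); qp=quat([0,0,-1],[-np.sin(a),np.cos(a),0])
move_ptp([.47,.0,.30],quat([0,0,-1],[0,1,0]) if False else quat([0,0,-1],-NY))
print("up",current_joint_pos().round(2))
```

```text
gap 0.041936803207298416 29.993434846401215 [ 0.37186853 -2.58694589  0.37806429]
gap 0.04178137196950215 29.99243527650833 [ 2.07710315e-04 -9.46702830e-01 -2.69142442e+00]
up [-0.15  0.1   1.67  0.    1.38  1.19]
```

Run:
```python
from h import *
import pickle
GR=.047
a=np.radians(-12.0); qp=quat([0,0,-1],[np.sin(a),-np.cos(a),0])
move_ptp([.609,.3245,.20],qp)
servo_line([.609,.3245,.009+GR-.019+.03],qp,rate=.1)
print(current_joint_pos().round(2),current_clock())
out=[]
for n in("scene","top"):
    c=capture(n);pickle.dump(c,open(n+"2.pkl","wb"))
    o=(290,270) if n=="scene" else (110,150)
    out.append(cv2.resize(c["image"][o[1]:o[1]+120,o[0]:o[0]+130],None,fx=3,fy=3,interpolation=cv2.INTER_CUBIC))
    W=pts(c)
    m=(np.hypot(W[...,0]-.609,W[...,1]-.3245)<.05)&(W[...,2]>.03)&(W[...,2]<.118)
    hsv=cv2.cvtColor(c["image"],cv2.COLOR_BGR2HSV); mag=m&(hsv[...,0]>135)&(hsv[...,0]<175)&(hsv[...,1]>60)
    # points in carrier frame about expected centre
    R=Rt.from_euler("z",a).as_matrix(); L=(W-[.609,.3245,0])@R*1000
    for k,mm in(("all",m),("cells",mag)):
        p=L[mm]
        if len(p): print(n,k,len(p),"x",np.percentile(p[:,0],[1,99]).round(1),"y",np.percentile(p[:,1],[1,50,99]).round(1),"z",np.percentile(p[:,2],[1,99]).round(1))
cv2.imwrite("pics/pl.png",np.hstack(out))
```

```text
[ 0.39  0.64  1.44 -0.    1.06  2.17] 13.3667
scene all 864 x [-11.7  29.8] y [-27.   14.1  33.2] z [ 40.9 116.6]
scene cells 326 x [-7.5 29.6] y [-14.6  14.6  23.4] z [ 46.9 109.7]
top all 35 x [-48.3  12.3] y [-20.7  -7.    6.4] z [ 38.7 111.1]
```

View pics/pl.png

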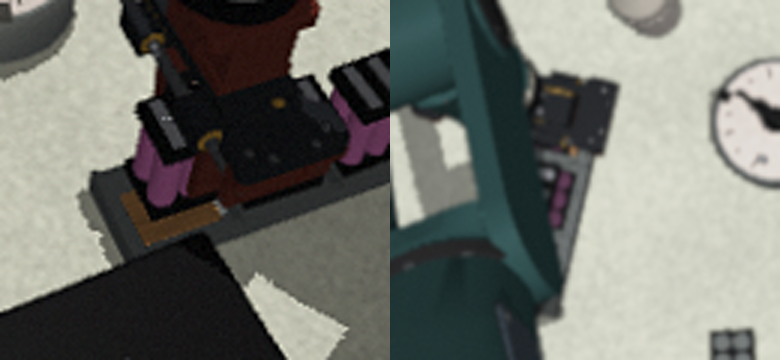

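The module hangs upright over the pad (scene crop about (165,180)), aligned with the row, with its +x end at 29.8 mm against the expected 30. Lowering until contact.

Run:
```python
from h import *
GR=.047
servo_line([.609,.3245,.009+GR-.019+.006],rate=.08)
hit=servo_line([.609,.3245,.009+GR-.019-.004],rate=.012,contact_N=3)
p=current_position(); print(hit,p[2]-(.009+GR-.019),current_force(),current_torque().round(2))
move_gripper(.080); print(current_finger_gap())
servo_line([p[0],p[1],.22],rate=.12)
move_ptp([.50,.15,.30],quat([0,0,-1],[np.cos(np.radians(51.5)-np.pi/2),np.sin(np.radians(51.5)-np.pi/2),0]))
from fit import rect,near
for n in("scene","top"):
    c=capture(n); W=pts(c)
    for x,y in((.609,.3245),(.537,.338)): print(n,rect(near(W,x,y,.042,.07,.09)))
    print("knob",rect(near(W,.608,.1085,.03,.079,.092)))
    if n=="scene": cv2.imwrite("pics/placed.png",cv2.resize(c["image"][220:400,230:480],None,fx=3,fy=3))
print(current_clock(),current_joint_pos().round(2))
```

```text
True 0.0003980062974691251 [0.07951949 0.07691556 4.52546576] [ 0.03  0.23 -0.01]
0.079759962268943
scene (array([608. , 325.9]), array([43.1, 61.8]), 78.3, 725, np.float64(79.2))
scene (array([542.4, 337.3]), array([42.8, 72.4]), 76.6, 621, np.float64(76.5))
knob (array([608.5, 109.6]), array([39.9, 12.7]), 51.7, 89, np.float64(83.9))
top (array([0., 0.]), array([0., 0.]), 0.0, 0, np.float64(nan))
top (array([0., 0.]), array([0., 0.]), 0.0, 0, np.float64(nan))
knob (array([608.2, 106.6]), array([38.5, 12.5]), 50.5, 61, np.float64(83.7))
18.225 [0.16 0.18 1.56 0.   1.39 0.83]
  return _methods._mean(a, axis=axis, dtype=dtype,
  ret = ret.dtype.type(ret / rcount)
```

View pics/placed.png

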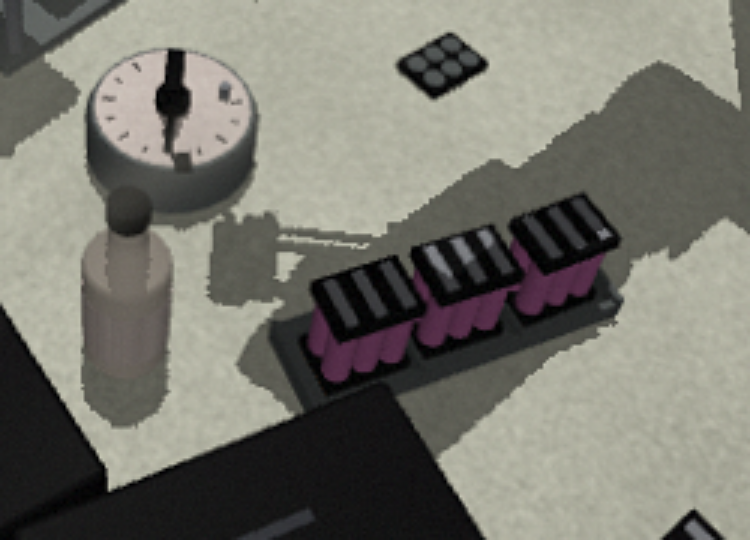

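The module stands in line in its bay (placed crop (370,320)), with its top 3 mm above the stock tops as it should be on the pad. The pointer has not moved. Next is the knob.

Run:
```python
from h import *
b=np.radians(51.5-90); q=quat([0,0,-1],[np.cos(b),np.sin(b),0])
C=np.array([.6084,.1081])
move_gripper(.045)
move_ptp([*C,.14],q)
print(servo_line([*C,.059],q,rate=.07,contact_N=6),current_position())
f0=current_force();t0=current_torque()
move_gripper(.008); print("gap",current_finger_gap(),(current_force()-f0).round(1))
j=current_joint_pos(); j0=j.copy()
for k in range(1,26):
    j[5]=j0[5]-.08*k; goto_joints(j)
    f=current_force()-f0; t=current_torque()-t0; e=current_joint_pos()[5]-j[5]
    print(k,round(.08*k,2),f.round(1),t.round(3),round(current_joint_torque()[5],2),round(e,4),round(current_finger_gap(),4))
    if np.linalg.norm(f)>25: break
    if k>3 and abs(t[2])>2.5*tref+.1: break
    if k==3: tref=abs(t[2])
print(current_clock())
```

```text
False [0.60883617 0.10815183 0.05948809]
gap 0.012819001693839167 [ 2.1 -3.2 -1.4]
1 0.08 [ 1.2 -1.4  0.1] [-0.197 -0.09   0.086] -0.26 0.0019 0.0125
2 0.16 [ 1.1 -1.5  0.3] [-0.15  -0.03   0.048] -0.25 0.0032 0.0126
3 0.24 [ 1.5 -0.9  0.4] [-0.126  0.042  0.07 ] -0.24 0.0037 0.0127
4 0.32 [ 0.9 -0.5  0.8] [-0.089  0.079  0.052] -0.24 0.0039 0.0131
5 0.4 [-0.8 -1.1  0.5] [-0.084  0.095  0.053] -0.24 0.004 0.0126
6 0.48 [-0.2  0.1  1.9] [-0.087  0.24   0.059] -0.24 0.0041 0.0129
7 0.56 [-1.2 -0.   2.2] [-0.045  0.241  0.105] -0.24 0.0041 0.013
8 0.64 [-1.6  0.6  2.5] [-0.021  0.409  0.074] -0.24 0.004 0.0126
9 0.72 [-2.   0.3  3.3] [0.031 0.495 0.011] -0.24 0.004 0.0128
10 0.8 [-1.5  0.4  4.1] [0.069 0.608 0.012] -0.24 0.0041 0.0129
11 0.88 [-3.5 -0.3  5.1] [0.037 0.776 0.065] -0.24 0.0041 0.0125
12 0.96 [-4.   1.   5.1] [0.002 0.889 0.026] -0.16 0.0041 0.0128
13 1.04 [-3.7  0.4  4.6] [0.033 0.807 0.055] -0.16 0.004 0.0132
14 1.12 [-4.7  0.8  5.6] [0.025 0.822 0.073] -0.16 0.004 0.0127
15 1.2 [-3.6  0.4  5.6] [0.048 0.901 0.098] -0.16 0.004 0.0125
16 1.28 [-3.4  0.4  6.2] [-0.048  0.88   0.086] -0.16 0.004 0.0129
17 1.36 [-4.7  0.1  6. ] [-0.049  0.906  0.048] -0.16 0.004 0.0129
18 1.44 [-4.3 -0.1  5.3] [-0.034  0.835  0.027] -0.16 0.004 0.0131
19 1.52 [-4.  -0.5  6.6] [-0.069  0.892  0.038] -0.16 0.004 0.0127
20 1.6 [-4.6  0.2  6.2] [-0.075  0.953  0.062] -0.16 0.004 0.0126
21 1.68 [-4.1  0.1  6.4] [-0.139  0.938  0.101] -0.16 0.004 0.0129
22 1.76 [-4.4  0.   5.6] [-0.143  0.887  0.013] -0.16 0.004 0.0131
23 1.84 [-4.3 -1.5  5.4] [-0.269  0.769 -0.666] -0.91 0.0052 0.0131
27.4083
```

The torque jumped at 1.84 rad (pointer at about 157°, where the pin is), so the pointer is on the stop. Releasing, backing off and checking.

Run:
```python
from h import *
from fit import rect,near
move_gripper(.045)
p=current_position(); servo_line([p[0],p[1],.16],rate=.1)
move_ptp([.42,.03,.32],current_orientation())
out=[]
for n in("scene","top"):
    c=capture(n); W=pts(c)
    print(n,"knob",rect(near(W,.608,.1085,.03,.079,.092)),rect(near(W,.609,.3245,.042,.077,.09)))
    g=(.6086,.1101) if n=="scene" else (.607,.1068)
    k=350;yy,xx=np.mgrid[0:k,0:k]; X=g[0]+(k/2-yy)/2500; Y=g[1]+(k/2-xx)/2500
    uv=proj(c,np.stack([X,Y,np.full_like(X,.049)],-1).reshape(-1,3)).astype(np.float32).reshape(k,k,2)
    out.append(cv2.remap(c["image"],uv[...,0],uv[...,1],cv2.INTER_CUBIC))
cv2.imwrite("pics/g2.png",np.hstack(out)); cv2.imwrite("pics/end.png",capture("scene")["image"])
print(current_clock())
```

```text
scene knob (array([608.2, 109.6]), array([14.6, 38.9]), 61.5, 109, np.float64(83.7)) (array([608.4, 326.5]), array([43.4, 62. ]), 77.3, 621, np.float64(79.6))
top knob (array([608.3, 106.8]), array([13.9, 38.3]), 62.8, 63, np.float64(84.2)) (array([606.1, 323.6]), array([41.4, 59.8]), 78.0, 223, np.float64(79.4))
30.4083
```

View pics/g2.png

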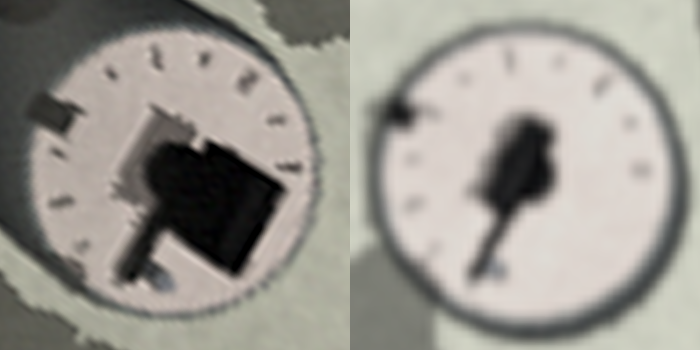

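View pics/end.png

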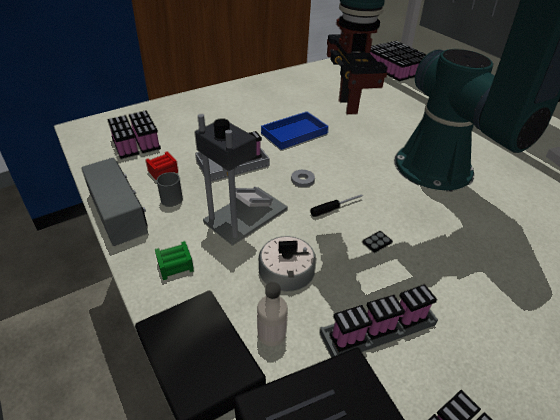

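The pointer rests against the pin in both views (left crop (135,272), right crop (480,272)), and the knob axis is at about 152° against the expected 153°. The module stands in the carrier, the nest is empty, nothing else has visibly moved, and the arm is clear.

```bash
python3 -c "
from bench import *
print(close_job())"
```

```text
the job is handed in; nothing more can be done
None
```

The pointer had gone past the limit block (about 1.76 rad, block ends at 1.65), so I stood the module upright in the carrier's free bay, in line with the others, then turned the pointer back against its zero stop and handed the job in at about 30 s.

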